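Latch the spin dryer and hold its speed knob at the third click

TASK

Run the bench spin dryer on its third speed: first swing the steel hasp over until it lies flat over the staple of the shut lid, and only then turn the speed knob clockwise from off, feeling for the clicks, to the third click and not on to the fourth. The knob springs back to off when let go, so finish while still gripping it and holding it at the third click. Keep the lid shut and leave the other things on the table alone.

Things in the scene. Friction and masses are not known exactly. Their poses are not given: they have to be found in the camera images.
- spin_dryer: White bench spin dryer, does not move: 320 mm along its x, 300 along y, 240 high. Origin: centre of the underside, z up; +x from the front (grey control console towards the robot, 100 mm deep, top 240 mm up) to the back. Behind the console is the shut lid with a window, top 227 mm up. The hasp is on the console's +y half, the knob on its -y half.
- hasp (a joint): Slotted flat steel hasp strap, 90 mm long from its hinge axis, 32 wide, 3 thick. Angle, rad: 0 = flat over the lid's staple, pointing to the machine's back (its stop); 1.57 = upright; more = leaning to the front over the console. Starts at 1.75 to 2.15. Stiff hinge (about 0.06 N m): it stays where it is left and must be pushed all the way down.
- hasp_hinge (a point): Middle of the hasp's hinge axis, on the console, at (-76, 60, 246.5) mm in the machine's frame. The axis is level and runs along the machine's y; closing swings the strap towards the machine's +x.
- hasp_end (a point): Point on the strap near its free rounded end: on its middle line, 78 mm from the hinge axis (12 mm from the end), on the face that is uppermost when it lies flat.
- staple (a point): Top of the steel staple (5 mm round loop, 23 mm long along machine x) on a pad of the lid, at (-28, 60, 259) mm in the machine's frame while the lid is shut (hinged at the back, kept down by its weight). It stands 11 mm above the flat strap, coming through its slot 36 to 60 mm from the hinge axis; the strap's last 30 mm are clear of it.
- speed_knob (a joint): Black speed knob on an upright axis. Angle, rad: 0 = off (its stop; starts there), grows clockwise from above, to 1.84. A sprung ball clicks every 24 degrees: clicks 1 to 4 at 0.419, 0.838, 1.257, 1.676. A return spring (0.12 N m at off, 0.18 at the third click; about 0.07 more before and less after each crest midway between clicks) drives it back to off when let go.
- knob_grip (a point): On the knob's axis at gripping height, (-112, -85, 267.5) mm in the machine's frame. The grip is an upright bar 14 mm thick, 48 long, from 20 mm below this point to 14 above, on a 50 mm round skirt. The point turns with the knob: x along the bar to its white pointer line, z up; at off the bar lies along the machine's x, pointer to the back. White ticks mark off (long) and the clicks.
- thread_cone_mid (a point): Middle of a white thread cone standing upright on the table, 122 mm high, 68 mm across; z up. To be left alone.
- tin_box_mid (a point): Middle of an open brown tin box, 200 x 75 x 50 mm, on the table; z up. To be left alone.
- dye_bowl_mid (a point): Middle of a white bowl, 120 mm across and 55 mm high, on the table; z up. To be left alone.

How it is judged:
By the outcome, as a careful person would: the job done as asked, in the order asked, and still so for the second after the job is handed in, while the arm keeps its last pose, push and grip.
It also fails if it takes over 48 s, if anything falls off the work surface, if the arm or the gripper's body presses on something with over 40 N, if the wrist force passes 120 N, or if a joint passes its speed limit or range.

ROBOT

A 7-joint arm with a two-finger parallel gripper is mounted at the origin on the work surface. World frame = base frame: x ahead of the robot, y to its left, z up, the work surface at z = 0. Lengths are in m, angles in rad, forces in N, time in s.
With the tool pointing down it reaches from about 0.35 to 0.9 m from the base axis. Payload 8.1 kg.
Tool frame: the origin (TCP) lies midway between the tips of the shut fingers; the grasp point (between the pads) lies 19 mm behind it (arm.hold_point_z is the distance from the TCP to the grasp point, in m); z points along the fingers, y is the direction in which the jaws open and shut (so a half turn about z gives the same grasp; the last joint's range is limited). The gripper opens to 92 mm and grips with 3 to 60 N. Pads are 19 mm wide; open, the fingers measure 130 mm over their backs; the gripper's body (75 mm by 190 mm) begins 47 mm behind the grasp point.
Start: joints at [1.08, 0.434, 0.025, 1.573, -0.012, 1.134, -0.075], TCP at [0.236, -0.579, 0.227] pointing down, gripper open.
Joint ranges: [-2.62, 2.62], [-0.44, 2.09], [-1.27, 1.32], [0.08, 2.57], [-1.32, 4.46], [0.12, 2], [-2.74, 2.74]. Speed limits (rad/s): [2.22, 2.22, 3.01, 3.01, 3.14, 3.14, 3.14].

INTERFACE

Orientations are given as a rotation vector (axis times angle).
In Python, from cell import arm gives the robot as it stands.
- The arm moves only by the shell command python3 -m pendant 'ROWS' [FORCE]. ROWS is JSON, a list of rows, each a list of 3 entries, a list of its own where there are three numbers: the shift along the tool's x, y, z in m, then the turn, a rotation vector about the tool's x, y, z in degrees, then the finger opening in m, from 0 to 0.0918. A call has 1 to 10 rows; each row shifts and turns the commanded pose from where the row before left it, along the tool's axes as they then stand; what a row does not reach is not made up. A row lasts 1/8 s, in which the tool goes at most 62.5 mm and 10.7 degrees, less where a joint would pass 70% of its speed; a pose out of reach is approached as far as the arm can. A call with a gripper value outside its range is refused whole. The fingers move at their own pace and stop on an object; FORCE is the grip in N (left out, the last holds). Time passes only in rows, so rows that do not move let the fingers close. It gives the time, the measured TCP pose, the force and the opening at its end, in the units of the state.
- arm.observe(): the state, without advancing time (a new reading comes with each control period).
- arm.get_image(name): name is "scene" or "top"; returns (picture, depth): 420x560x3 uint8, red, green, blue; 420x560 float32, m along the optical axis (not along the pixel's ray), 0 where there is no reading.
- arm.camera_params(name): a dict with "fovy" (degrees; the focal length in pixels is half the picture's height over the tangent of half this angle, whatever the lens; pixels are square), "cx", "cy" (the principal point, pixels), "rvec" (rotation vector, rad) and "tvec" (3), from world to camera coordinates, as OpenCV has them. Camera axes: x right, y down, z forward; pixel columns grow to the right and rows downward; lengths in m; the calibration is good to about 2 mm. A picture is of the moment at which its call begins. camera_params takes no time and is no camera call.
- arm.sign_off(): hands the job in, once; it reports no verdict.
Trained networks look in the newest picture that a camera, given by its name, has taken for a name from the list of things; names that differ only in an ending like _2 or _b are one class to them, and where a whole thing is asked for, a point or a joint stands for the part that bears it (a point fixed in the world has none). Each returns a list of dicts, best first, with "conf" (0 to 1); they miss things now and then, are a little off and sometimes report something else, mostly with a low value. They report only what shows in the picture. A call takes as long as a camera call.
- arm.look_for(camera, label): "rect" ([centre column, centre row, width, height] in pixels, round what is visible of it).
- arm.masks_of(camera, label): "pixels" (420x560 bool, what is visible of it) and "rect" ([centre column, centre row, width, height] in pixels, round what is visible of it).
The state is a dict: "clock": time; "joints": joint angles; "dq": joint speeds; "joint_efforts": joint torques, N m; "position": TCP position; "ee_rot": TCP orientation; "force": force on the tool from outside, world axes, zero at the start; "ft_torque": the same for the moment, N m; "width": opening from 0.0 (shut) to 1.0 (fully open).
Only numpy, scipy, OpenCV 4.12 (cv2) and the standard library are available. Lean on these libraries where they do the work, as an engineer would, in place of code of your own. Each camera call takes 0.05 s, during which the arm holds its last target.

## Working session

There is one attempt and no reset: what is moved stays moved. The work goes in short steps, Python scripts to look and compute and a shell command to move; the robot and the scene stay as the last step left them, time stands still between calls to the robot, and variables do not carry over. Pictures are saved under pics/ and viewed, and the job is handed in when it is done.

```bash
ls; mkdir -p pics
python3 - <<'E'
from cell import arm
import cv2, numpy as np
print(arm.observe(), arm.hold_point_z)
for n in ("scene","top"):
    p,d=arm.get_image(n); cv2.imwrite(f"pics/{n}0.png",p[:,:,::-1]); print(n,arm.camera_params(n))
    np.save(f"pics/{n}0d.npy",d)
for n in ("scene","top"):
    for l in ("spin_dryer","hasp","speed_knob","knob_grip","staple","hasp_end","hasp_hinge"):
        r=arm.look_for(n,l); print(n,l,[(np.round(a["rect"],1).tolist(),round(a["conf"],2)) for a in r][:3])
E
```

```text
pics
{'clock': 0.0, 'joints': array([ 1.08041191,  0.43520286,  0.02496214,  1.57407977, -0.01159741,
        1.13396699, -0.07509063]), 'dq': array([-0.00074099, -0.00062459,  0.00080192, -0.00050121,  0.00037485,
       -0.00108738, -0.00011783]), 'joint_efforts': array([-2.48594233e-04, -6.67840791e+01,  9.85185988e-01, -3.14462686e+01,
       -6.05025259e-02,  4.26270033e-02,  1.23828008e-04]), 'position': array([ 0.2361041 , -0.57815744,  0.22596403]), 'ee_rot': array([-3.08131499e+00, -6.04965149e-01,  6.64214239e-04]), 'force': array([-0.3749996 ,  0.24575917,  0.88194759]), 'ft_torque': array([0.01960769, 0.00725571, 0.02956696]), 'width': 0.9989399488249892} 0.0188
scene {'fovy': 55.67891661104757, 'cx': 280.36985378103253, 'cy': 208.54418983556462, 'rvec': array([ 2.12687317,  1.61658693, -0.4544837 ]), 'tvec': array([-0.17000851, -0.37404422,  1.25540333])}
top {'fovy': 46.059144624311244, 'cx': 277.80909812750383, 'cy': 214.78853689381586, 'rvec': array([ 2.14808981, -2.13207165,  0.15750273]), 'tvec': array([0.03367452, 0.59164104, 1.12491244])}
scene spin_dryer [([181.2, 282.4, 362.3, 274.6], 0.91)]
scene hasp [([286.4, 166.6, 16.7, 42.9], 0.98)]
scene speed_knob [([212.4, 179.6, 30.6, 34.9], 0.85)]
scene knob_grip [([211.9, 176.3, 22.9, 33.3], 0.83)]
scene staple [([271.6, 261.4, 155.3, 129.7], 0.98)]
scene hasp_end []
scene hasp_hinge [([181.7, 282.4, 363.1, 274.5], 0.58)]
top spin_dryer [([395.1, 186.8, 329.7, 173.1], 0.8), ([349.4, 238.3, 22.9, 28.8], 0.3)]
top hasp [([276.3, 213.3, 17.0, 8.8], 0.53)]
top speed_knob [([348.8, 237.2, 28.1, 26.7], 0.8)]
top knob_grip [([351.3, 236.8, 22.6, 23.0], 0.74)]
top staple [([315.9, 157.1, 135.4, 114.1], 0.71)]
top hasp_end [([275.8, 214.5, 17.4, 11.0], 0.6)]
top hasp_hinge [([395.3, 191.2, 326.6, 179.6], 0.67)]
```

View pics/scene0.png

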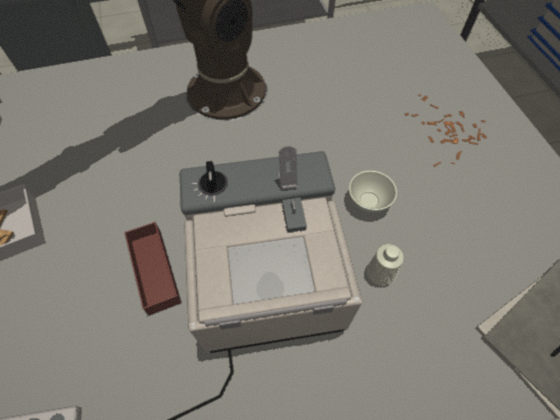

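View pics/top0.png

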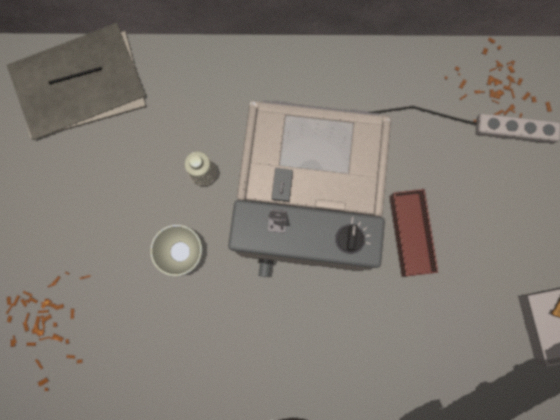

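The scene view shows the dryer with the knob at (211,180), the hasp leaning forward at (287,167) and the staple pad at (293,213). The top view shows the knob at (350,238), the hasp hinge at (278,222) and the staple pad at (283,184). The bowl and cone are on +y and the tin on -y. Next I'll fit the machine pose.

```bash
cat > h.py <<'E'
import numpy as np, cv2
from cell import arm
def cam(n):
    c=arm.camera_params(n); R=cv2.Rodrigues(c["rvec"])[0]; f=210/np.tan(np.radians(c["fovy"])/2)
    return R,np.array(c["tvec"]),f,c["cx"],c["cy"]
def cloud(n,d):
    R,t,f,cx,cy=cam(n); v,u=np.mgrid[0:420,0:560]
    P=np.stack([(u-cx)/f*d,(v-cy)/f*d,d],-1)
    W=(P-t)@R; W[d<=0]=np.nan; return W
def ray_z(n,u,v,z):
    R,t,f,cx,cy=cam(n); C=-R.T@t; r=R.T@np.array([(u-cx)/f,(v-cy)/f,1]); return C+r*(z-C[2])/r[2]
def proj(n,P):
    R,t,f,cx,cy=cam(n); q=np.atleast_2d(P)@R.T+t; return np.c_[q[:,0]/q[:,2]*f+cx,q[:,1]/q[:,2]*f+cy]
E
python3 - <<'E'
from h import *
for n in ("scene","top"):
    d=np.load(f"pics/{n}0d.npy"); W=cloud(n,d)
    m=(W[...,2]>.233)&(W[...,2]<.247)
    m=cv2.morphologyEx(m.astype(np.uint8),cv2.MORPH_OPEN,np.ones((3,3)))
    k,l,s,c=cv2.connectedComponentsWithStats(m)
    for i in range(1,k):
        if s[i,4]>800:
            P=W[l==i]; r=cv2.minAreaRect((P[:,:2]*1000).astype(np.float32)); print(n,s[i],r,np.median(P[:,2]))
    print("table z",np.nanmedian(W[(np.abs(W[...,2])<.03)][:,2]))
# knob, hasp in both
for n in ("scene","top"):
    d=np.load(f"pics/{n}0d.npy"); W=cloud(n,d)
    for l in ("speed_knob","hasp"):
        p=arm.masks_of(n,l)
        if p:
            P=W[p[0]["pixels"]]; P=P[np.isfinite(P[:,0])]; print(n,l,p[0]["conf"],len(P),np.median(P,0).round(4),P[:,2].max())
            H=P[P[:,2]>.265]; print('  high',len(H),H.mean(0) if len(H) else 0, H.min(0) if len(H) else 0,H.max(0) if len(H) else 0)
E
```

```text
scene [ 180  151  155   60 5291] ((527.250244140625, -19.196746826171875), (300.15753173828125, 101.5310287475586), 83.21894836425781) 0.23908582604969744
table z -0.0006429662924659704
top [ 228  200  157   68 7035] ((527.02197265625, -18.854278564453125), (301.4013366699219, 101.91243743896484), 83.55829620361328) 0.24009454517822315
table z 0.0005862163442804809
scene speed_knob 0.87 526 [ 0.5215 -0.1027  0.2482] 0.2832025010941274
  high 191 [ 0.52071512 -0.10350033  0.27862865] [ 0.49293685 -0.11246908  0.26507698] [ 0.54014816 -0.09456769  0.2832025 ]
scene hasp 0.63 616 [0.5532 0.0385 0.2919] 0.3326741008509273
  high 483 [0.55063595 0.03869027 0.30019915] [0.53835655 0.02254305 0.26502455] [0.56480009 0.05479802 0.3326741 ]
top speed_knob 0.58 464 [ 0.5157 -0.0989  0.2505] 0.28570704057322466
  high 201 [ 0.51415266 -0.10204314  0.280446  ] [ 0.4917442  -0.11042024  0.26648107] [ 0.53711654 -0.09401394  0.28570704]
top hasp 0.5 182 [0.5513 0.0384 0.2938] 0.3346659367664987
  high 136 [0.54944316 0.03840271 0.30568259] [0.53802571 0.02313919 0.26512405] [0.56311981 0.0544976  0.33466594]
```

```bash
cat >> h.py <<'E'
from scipy.spatial.transform import Rotation as Ro
O=np.array([.6364,-.0316,0]); TH=np.radians(-6.6)
RM=Ro.from_euler('z',TH)
def m2w(p): return O+RM.apply(np.array(p)/1000.)
# desired tool: y = machine +y, x = machine -x, z down, extra clockwise turn deg
def want(cw=0): 
    return Ro.from_matrix(np.c_[RM.apply([-1,0,0]),RM.apply([0,1,0]),[0,0,-1]])*Ro.from_euler('z',cw,degrees=True)
def delta(p_m,cw=0):
    s=arm.observe(); R=Ro.from_rotvec(s["ee_rot"]); t=m2w(p_m)
    print("clk",round(s["clock"],2),"pos_m",(RM.inv().apply(s["position"]-O)*1000).round(1),"F",s["force"].round(1),"T",s["ft_torque"].round(2),"w",round(s["width"],3),"q",s["joints"].round(2))
    print(" shift in current tool (mm)",(R.inv().apply(t-s["position"])*1000).round(1)," shift in final tool",(want(cw).inv().apply(t-s["position"])*1000).round(1)," turn deg",np.degrees((R.inv()*want(cw)).as_rotvec()).round(2))
E
python3 -m pendant '[[[0,0,-0.0135],[0,0,-10],0],[[0,0,-0.0135],[0,0,-10],0],[[0,0,-0.0135],[0,0,-10],0],[[0,0,-0.0135],[0,0,-10],0],[[0,0,-0.0135],[0,0,-10],0],[[0,0,-0.0135],[0,0,-10],0],[[0,0,-0.0135],[0,0,-10],0],[[0,0,-0.0135],[0,0,-10],0],[[0,0,-0.0135],[0,0,-10],0],[[0,0,-0.0135],[0,0,-10],0]]' 30
python3 -c "
from h import *
delta([-130,60,360])"
```

```text
clock: 2.25
position: [0.2362, -0.5786, 0.3622]
ee_rot: [-1.51, -2.755, 0.0]
force: [0.1, -0.1, -0.4]
width: 0.009
clk 2.25 pos_m [-334.7 -589.4  362.2] F [ 0.1 -0.1 -0.4] T [-0.   -0.12 -0.04] w 0.009 q [ 1.31  0.39 -0.33  1.33  0.12  1.45  1.56]
 shift in current tool (mm) [374.6 568.6   2.1]  shift in final tool [-204.7  649.4    2.2]  turn deg [ -0.    -0.   -50.87]
```

```bash
python3 -m pendant '[[[0.03,0.0455,0],[0,0,0],0],[[0.03,0.0455,0],[0,0,0],0],[[0.03,0.0455,0],[0,0,0],0],[[0.03,0.0455,0],[0,0,0],0],[[0.03,0.0455,0],[0,0,0],0],[[0.03,0.0455,0],[0,0,0],0],[[0.03,0.0455,0],[0,0,0],0],[[0.03,0.0455,0],[0,0,0],0],[[0.03,0.0455,0],[0,0,0],0],[[0.03,0.0455,0],[0,0,0],0]]'
python3 -c "
from h import *
delta([-130,60,360])"
```

```text
clock: 3.5
position: [0.4618, -0.0808, 0.362]
ee_rot: [1.518, 2.749, -0.0]
force: [-0.2, -0.7, -0.3]
width: 0.003
clk 3.5 pos_m [-167.8  -68.9  362. ] F [-0.2 -0.7 -0.3] T [ 0.   -0.18  0.  ] w 0.003 q [ 0.68  0.15 -0.7   1.67  0.1   1.36  0.52]
 shift in current tool (mm) [ 76.8 110.2   2. ]  shift in final tool [-37.8 128.9   2. ]  turn deg [-1.000e-02  6.000e-02 -5.122e+01]
```

```bash
python3 -m pendant '[[[0.0256,0.0367,0],[0,0,0],0],[[0.0256,0.0367,0],[0,0,0],0],[[0.0256,0.0367,0],[0,0,0],0],[[0,0,0.006],[0,0,-10.2],0],[[0,0,0.006],[0,0,-10.2],0],[[0,0,0],[0,0,-10.2],0],[[0,0,0],[0,0,-10.2],0],[[0,0,0],[0,0,-10.4],0]]'
python3 - <<'E'
from h import *
delta([-130,60,297])
for n in ("scene","top"):
    p,d=arm.get_image(n); cv2.imwrite(f"pics/{n}1.png",p[:,:,::-1])
E
```

```text
clock: 4.5
position: [0.5136, 0.0413, 0.3498]
ee_rot: [0.171, 3.137, -0.0]
force: [-1.1, -0.7, -0.3]
width: 0.005
clk 4.5 pos_m [-130.4   58.3  349.8] F [-1.1 -0.7 -0.3] T [ 0.12 -0.16  0.02] w 0.005 q [ 0.54  0.31 -0.95  1.58  0.25  1.38  1.03]
 shift in current tool (mm) [-0.4  1.7 52.8]  shift in final tool [-0.4  1.7 52.8]  turn deg [-0.01  0.01  0.34]
```

View pics/scene1.png

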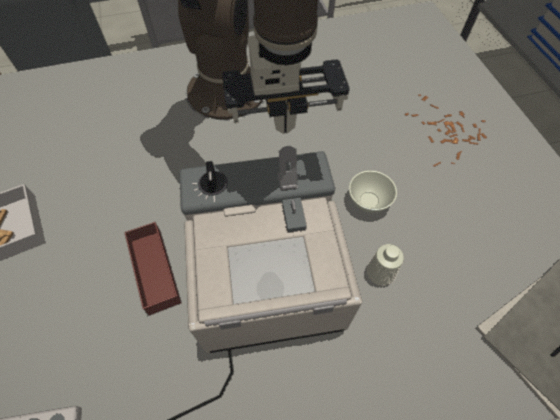

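View pics/top1.png

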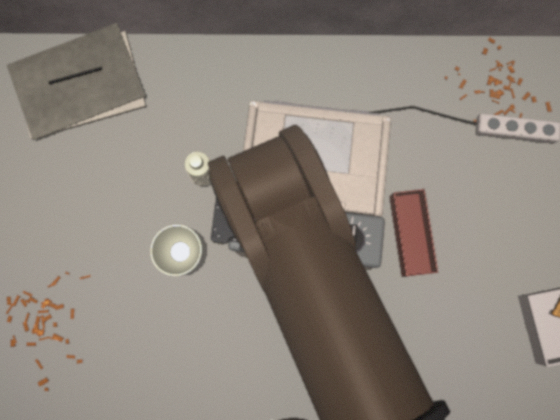

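The shut fingers sit in front of the strap, tip at about (286,128) in the scene view, with the strap at (288,168) and clear ground between them. Next I lower and push.

```bash
python3 -m pendant '[[[0,0.001,0.026],[0,0,0],0],[[0,0.001,0.026],[0,0,0],0],[[-0.018,0,0],[0,0,0],0],[[-0.018,0,0],[0,0,0],0],[[-0.018,0,0],[0,0,0],0],[[-0.018,0,0],[0,0,0],0],[[0,0,0],[0,0,0],0]]'
python3 - <<'E'
from h import *
delta([-76+35,60,297])
p,d=arm.get_image("scene"); cv2.imwrite(f"pics/scene2.png",cv2.resize(p[100:300,150:400,::-1],None,fx=3,fy=3))
E
```

```text
clock: 5.48
position: [0.5859, 0.0349, 0.2972]
ee_rot: [-0.187, -3.136, -0.001]
force: [-0.1, 0.2, 0.9]
width: 0.004
clk 5.47 pos_m [-57.8  60.3 297.2] F [-0.1  0.2  0.9] T [ 0.07 -0.1   0.02] w 0.004 q [ 0.44  0.46 -0.88  1.51  0.36  1.34  0.98]
 shift in current tool (mm) [-16.8  -0.2   0.2]  shift in final tool [-16.8  -0.3   0.2]  turn deg [ 0.02 -0.03 -0.23]
```

View pics/scene2.png

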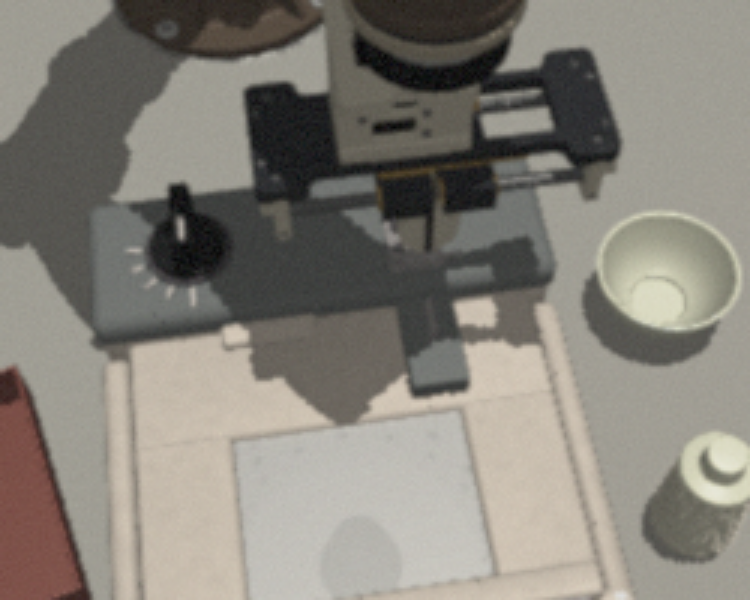

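The strap is hidden by shadow in front of the fingers (around (425,260) in the crop) and the motion is unobstructed, so I continue along the arc.

```bash
python3 -m pendant '[[[-0.018,0,0],[0,0,0],0],[[-0.014,0,0.007],[0,0,0],0],[[-0.012,0,0.012],[0,0,0],0],[[-0.008,0,0.014],[0,0,0],0],[[-0.005,0,0.008],[0,0,0],0],[[-0.001,0,0.004],[0,0,0],0],[[0,0,0.003],[0,0,0],0],[[0,0,0],[0,0,0],0]]'
python3 - <<'E'
from h import *
delta([0,60,247])
p,d=arm.get_image("scene"); cv2.imwrite(f"pics/scene3.png",cv2.resize(p[100:300,150:400,::-1],None,fx=3,fy=3))
E
```

```text
clock: 6.52
position: [0.6428, 0.0286, 0.2499]
ee_rot: [0.18, 3.136, 0.0]
force: [-0.2, 1.1, 0.1]
width: 0.003
clk 6.53 pos_m [ -0.5  60.5 249.9] F [-0.2  1.1  0.1] T [ 0.12 -0.15  0.03] w 0.003 q [ 0.38  0.58 -0.84  1.44  0.44  1.31  0.97]
 shift in current tool (mm) [-0.5 -0.5  2.9]  shift in final tool [-0.5 -0.5  2.9]  turn deg [0.   0.01 0.02]
```

View pics/scene3.png

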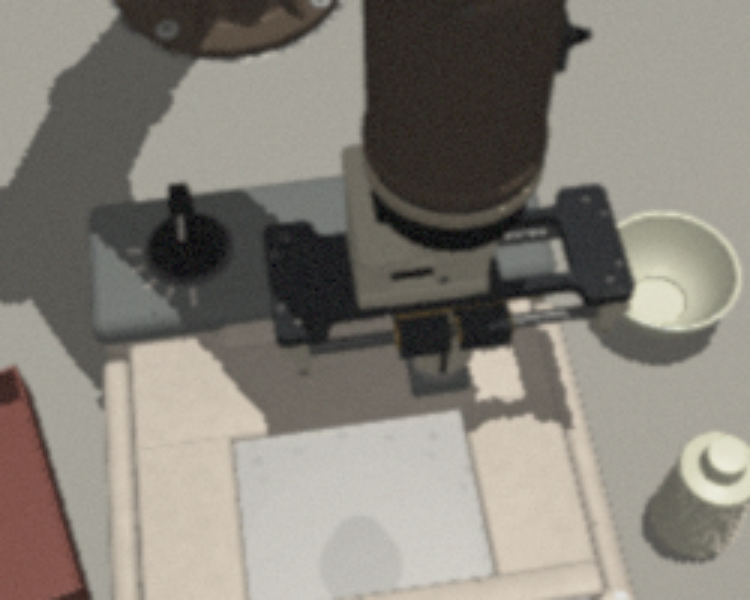

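Next I press down gently until there is a reaction force.

```bash
python3 -m pendant '[[[0,0,0.002],[0,0,0],0],[[0,0,0.002],[0,0,0],0],[[0,0,0],[0,0,0],0]]'
```

```text
clock: 6.95
position: [0.6432, 0.0287, 0.2481]
ee_rot: [0.181, 3.134, -0.0]
force: [-5.1, -1.6, 15.4]
width: 0.007
```

```bash
python3 -m pendant '[[[0,0,-0.04],[0,0,0],0],[[0,0,-0.04],[0,0,0],0],[[0.028,-0.036,0],[0,0,0],0.04],[[0.028,-0.036,0],[0,0,0],0.04],[[0.028,-0.036,0],[0,0,0],0.04],[[0.028,-0.036,0],[0,0,0],0.04],[[0,0,0],[0,0,0],0.04]]'
python3 - <<'E'
from h import *
delta([-112,-85,252])
for n in ("scene","top"):
  p,d=arm.get_image(n); cv2.imwrite(f"pics/{n}4.png",cv2.resize(p[100:300,150:400,::-1],None,fx=3,fy=3))
  W=cloud(n,d); r=arm.masks_of(n,"hasp")
  for a in r[:2]:
    P=W[a["pixels"]]; P=P[np.isfinite(P[:,0])]; Q=RM.inv().apply(P-O)*1000; print(n,a["conf"],a["rect"],len(P),np.percentile(Q,[5,50,95],axis=0).round(1).tolist())
E
```

```text
clock: 7.82
position: [0.5133, -0.1052, 0.3258]
ee_rot: [-0.189, -3.135, 0.004]
force: [1.4, 0.1, 0.2]
width: 0.43
clk 7.83 pos_m [-113.8  -87.3  325.8] F [1.4 0.1 0.2] T [ 0.1  -0.16 -0.  ] w 0.43 q [ 0.79  0.33 -0.92  1.61  0.27  1.34  1.29]
 shift in current tool (mm) [-1.8  2.5 73.8]  shift in final tool [-1.8  2.3 73.8]  turn deg [-0.16 -0.03 -0.31]
scene 0.72 [292.6, 205.9, 22.1, 42.3] 618 [[-71.1, 45.3, 245.2], [-29.9, 59.2, 247.2], [7.8, 73.9, 248.9]]
top 0.88 [280.2, 189.7, 12.7, 46.2] 664 [[-73.8, 45.5, 245.2], [-37.0, 59.7, 248.4], [7.0, 74.2, 251.6]]
```

View pics/scene4.png

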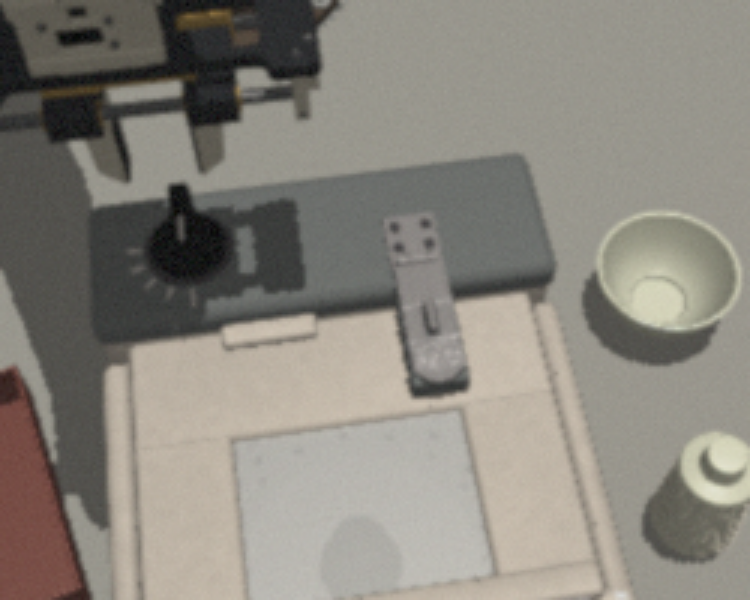

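The hasp lies flat: the staple pokes through its slot at about (432,318) in the crop, and depth puts its top at z ≈ 247–248 along its length. The fingers straddle the knob bar, so I descend.

```bash
python3 -m pendant '[[[-0.001,0.001,0.025],[0,0,0],0.04],[[-0.001,0.001,0.025],[0,0,0],0.04],[[0,0,0.023],[0,0,0],0.04],[[0,0,0],[0,0,0],0.04]]'
python3 - <<'E'
from h import *
delta([-112,-85,252])
for n in ("scene","top"):
  p,d=arm.get_image(n); cv2.imwrite(f"pics/{n}5.png",cv2.resize(p[110:250,160:340,::-1],None,fx=4,fy=4))
  W=cloud(n,d); r=arm.masks_of(n,"hasp")
  for a in r[:1]:
    P=W[a["pixels"]]; P=P[np.isfinite(P[:,0])]; Q=RM.inv().apply(P-O)*1000; Q=Q[(abs(Q[:,2]-247)<6)&(Q[:,0]>-60)]; print(n,np.polyfit(Q[:,0],Q[:,2],1))
E
```

```text
clock: 8.52
position: [0.517, -0.0986, 0.2514]
ee_rot: [-0.176, -3.134, -0.002]
force: [-1.1, 0.2, 1.4]
width: 0.433
clk 8.53 pos_m [-110.9  -80.3  251.4] F [-1.1  0.2  1.4] T [ 0.1  -0.13  0.03] w 0.433 q [ 0.76  0.39 -0.9   1.72  0.33  1.19  1.23]
 shift in current tool (mm) [ 1.1 -4.7 -0.6]  shift in final tool [ 1.1 -4.7 -0.6]  turn deg [ 0.06 -0.17  0.16]
scene [5.64044889e-04 2.47141203e+02]
```

View pics/scene5.png

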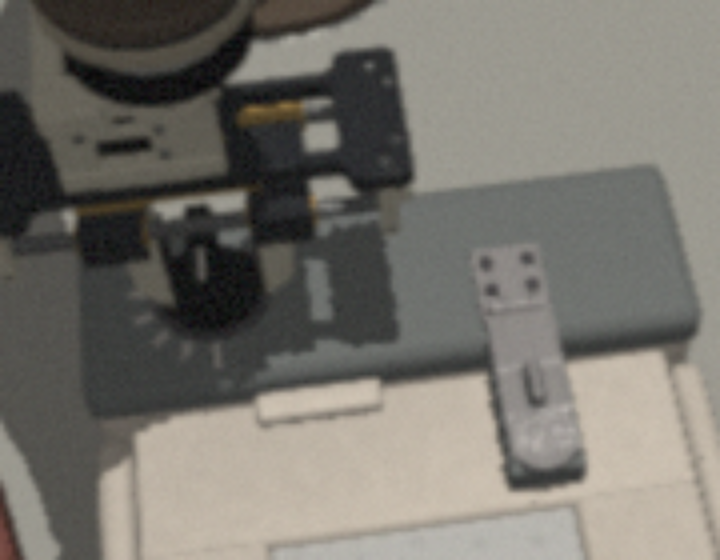

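```bash
python3 -m pendant '[[[0.001,-0.0045,-0.0005],[0,0,0],0.04],[[0,0,0],[0,0,0],0.0],[[0,0,0],[0,0,0],0],[[0,0,0],[0,0,0],0]]' 6
python3 - <<'E'
from h import *
delta([-112,-85,252])
E
python3 -m pendant '[[[0,0,0],[0,0,0],0],[[0,0,0],[0,0,0],0]]'
python3 - <<'E'
from h import *
delta([-112,-85,252])
E
```

```text
clock: 9.22
position: [0.5159, -0.1041, 0.2533]
ee_rot: [0.18, 3.136, 0.001]
force: [1.2, 11.8, 1.6]
width: 0.162
clk 9.22 pos_m [-111.4  -85.9  253.3] F [ 1.2 11.8  1.6] T [ 2.76 -0.37  0.04] w 0.162 q [ 0.77  0.39 -0.9   1.72  0.32  1.19  1.24]
 shift in current tool (mm) [0.6 0.9 1.3]  shift in final tool [0.6 0.9 1.3]  turn deg [0.02 0.01 0.02]
clock: 9.48
position: [0.516, -0.1036, 0.2533]
ee_rot: [0.179, 3.136, 0.001]
force: [0.1, 4.2, 1.3]
width: 0.154
clk 9.47 pos_m [-111.4  -85.3  253.3] F [0.1 4.2 1.3] T [ 0.93 -0.13  0.05] w 0.154 q [ 0.77  0.39 -0.9   1.72  0.32  1.19  1.24]
 shift in current tool (mm) [0.6 0.3 1.3]  shift in final tool [0.6 0.3 1.3]  turn deg [0.04 0.01 0.06]
```

```bash
python3 -m pendant '[[[0.0005,0.0005,0],[0,0,0],0],[[0,0,0],[0,0,0],0],[[0,0,0],[0,0,8],0],[[0,0,0],[0,0,8],0],[[0,0,0],[0,0,8],0],[[0,0,0],[0,0,0],0],[[0,0,0],[0,0,0],0]]' 60
python3 - <<'E'
from h import *
delta([-112,-85,252],24)
for n in ("scene",):
  p,d=arm.get_image(n); cv2.imwrite(f"pics/{n}6.png",cv2.resize(p[130:230,160:300,::-1],None,fx=5,fy=5))
E
```

```text
clock: 10.35
position: [0.5157, -0.104, 0.2533]
ee_rot: [0.824, 3.031, -0.0]
force: [3.3, 0.4, 0.4]
width: 0.148
clk 10.35 pos_m [-111.5  -85.8  253.3] F [3.3 0.4 0.4] T [ 0.27 -0.9   0.08] w 0.148 q [ 0.7   0.36 -0.8   1.73  0.28  1.17  0.87]
 shift in current tool (mm) [0.8 0.6 1.3]  shift in final tool [0.8 0.6 1.3]  turn deg [-0.    0.04  0.18]
```

View pics/scene6.png

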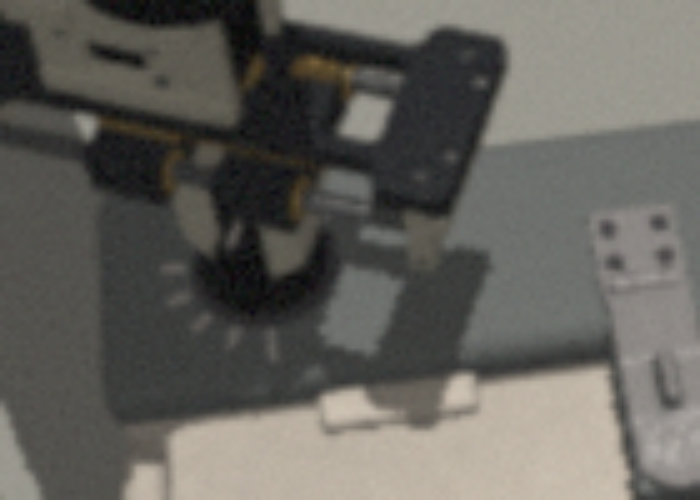

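The bar and pointer have turned to tick 1 along with the tool. Next I go on in finer steps, reading the torque as I go.

```bash
cat > t.py <<'E'
from h import *
s=arm.observe(); R=Ro.from_rotvec(s["ee_rot"])
print("cw",-np.degrees((want(0).inv()*R).as_rotvec()[2]).round(2)*-1,"F",s["force"].round(1),"T",s["ft_torque"].round(3),"q7",s["joints"][6].round(3),"tau7",s["joint_efforts"][6].round(3), "clk",s["clock"])
E
python3 -m pendant '[[[0,0,0],[0,0,5],0],[[0,0,0],[0,0,5],0],[[0,0,0],[0,0,0],0]]'; python3 t.py
python3 -m pendant '[[[0,0,0],[0,0,5],0],[[0,0,0],[0,0,0],0]]'; python3 t.py
python3 -m pendant '[[[0,0,0],[0,0,5],0],[[0,0,0],[0,0,4],0],[[0,0,0],[0,0,0],0],[[0,0,0],[0,0,0],0]]'; python3 t.py
python3 - <<'E'
from h import *
for n in ("scene",):
  p,d=arm.get_image(n); cv2.imwrite(f"pics/{n}7.png",cv2.resize(p[130:230,160:300,::-1],None,fx=5,fy=5))
E
```

```text
clock: 10.78
position: [0.5156, -0.1042, 0.2533]
ee_rot: [1.087, 2.947, -0.001]
force: [3.4, -0.2, -0.4]
width: 0.148
cw 33.9 F [ 3.4 -0.2 -0.4] T [-0.106 -0.938  0.136] q7 0.708 tau7 -1.018 clk 10.775
clock: 11.02
position: [0.5155, -0.1043, 0.2533]
ee_rot: [1.213, 2.897, -0.001]
force: [2.3, -1.5, 1.2]
width: 0.15
cw 38.85 F [ 2.3 -1.5  1.2] T [-0.306 -0.871  0.111] q7 0.63 tau7 -0.942 clk 11.025
clock: 11.52
position: [0.5154, -0.1044, 0.2533]
ee_rot: [1.437, 2.793, -0.001]
force: [1.9, -4.1, 3.1]
width: 0.151
cw 47.84 F [ 1.9 -4.1  3.1] T [-0.755 -0.586  0.066] q7 0.486 tau7 -0.117 clk 11.525
```

View pics/scene7.png

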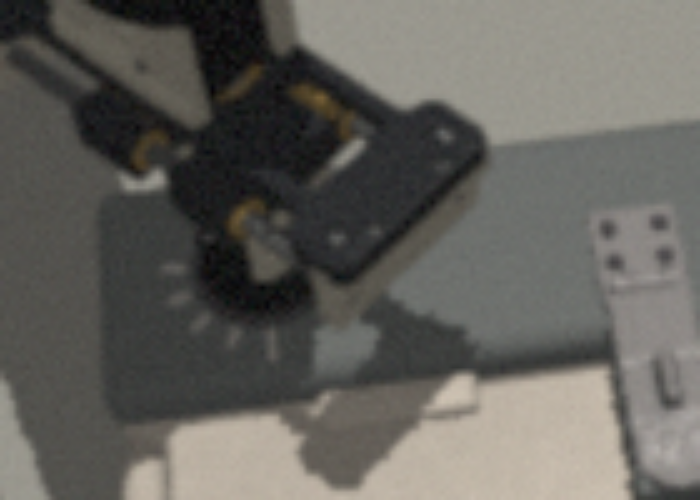

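The torque rose to 0.136 before the crest and fell to 0.066 at click 2. The fingers now hide the pointer at about (245,240). On to click 3.

```bash
python3 -m pendant '[[[0,0,0],[0,0,5],0],[[0,0,0],[0,0,5],0],[[0,0,0],[0,0,0],0]]'; python3 t.py
python3 -m pendant '[[[0,0,0],[0,0,5],0],[[0,0,0],[0,0,0],0]]'; python3 t.py
python3 -m pendant '[[[0,0,0],[0,0,5],0],[[0,0,0],[0,0,4],0],[[0,0,0],[0,0,0],0],[[0,0,0],[0,0,0],0]]'; python3 t.py
python3 - <<'E'
from h import *
for n in ("scene","top"):
  p,d=arm.get_image(n); cv2.imwrite(f"pics/{n}8.png",cv2.resize(p[130:230,160:300,::-1] if n=="scene" else p[190:290,280:420,::-1],None,fx=5,fy=5))
E
```

```text
clock: 11.95
position: [0.5152, -0.1045, 0.2533]
ee_rot: [1.677, 2.656, -0.002]
force: [0.6, -5.2, 5.0]
width: 0.147
cw 57.95 F [ 0.6 -5.2  5. ] T [-1.112 -0.3    0.246] q7 0.324 tau7 -0.958 clk 11.95
clock: 12.2
position: [0.5151, -0.1046, 0.2533]
ee_rot: [1.792, 2.581, -0.002]
force: [-0.1, -5.2, 4.8]
width: 0.147
cw 62.94 F [-0.1 -5.2  4.8] T [-1.136 -0.22   0.086] q7 0.244 tau7 -0.815 clk 12.2
clock: 12.7
position: [0.5149, -0.1046, 0.2533]
ee_rot: [-1.987, -2.433, 0.003]
force: [-1.5, -7.0, 5.8]
width: 0.147
cw 71.87 F [-1.5 -7.   5.8] T [-1.102 -0.027  0.141] q7 0.1 tau7 -0.145 clk 12.7
```

View pics/scene8.png

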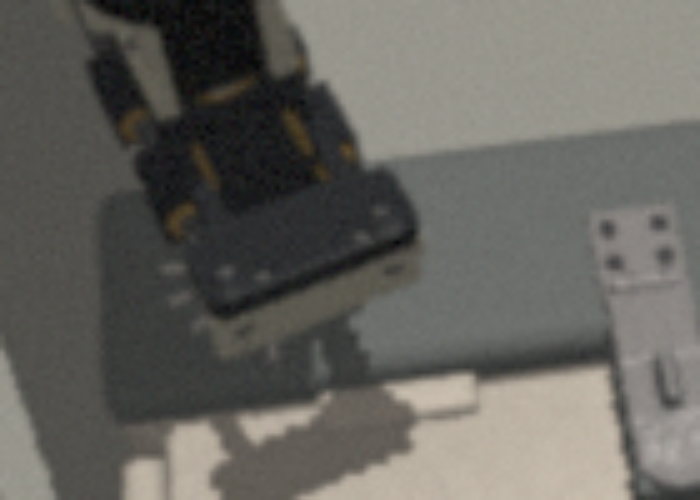

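View pics/top8.png

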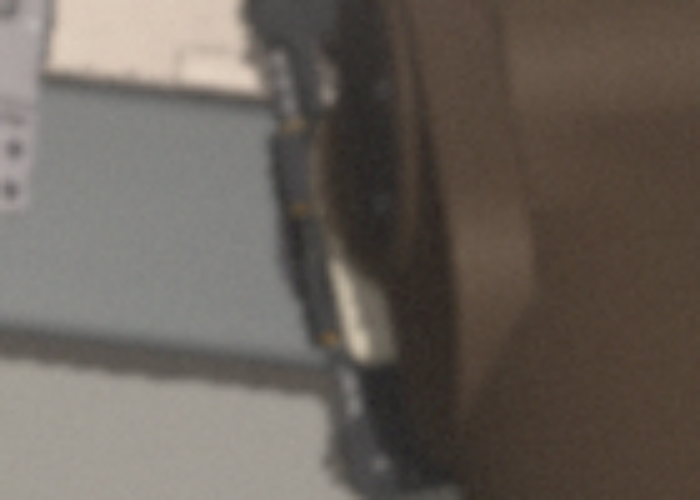

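The torque rose to 0.246 before the third crest, dropped to 0.086 just past it, and is 0.141 at 71.9°, right at click 3 (72°). I'll let it settle and check the hasp once more.

```bash
python3 -m pendant '[[[0,0,0],[0,0,0],0],[[0,0,0],[0,0,0],0],[[0,0,0],[0,0,0],0],[[0,0,0],[0,0,0],0]]'; python3 t.py
python3 - <<'E'
from h import *
p,d=arm.get_image("scene"); W=cloud("scene",d)
cv2.imwrite("pics/scene9.png",p[:,:,::-1])
for l in ("hasp","speed_knob"):
  for a in arm.masks_of("scene",l)[:1]:
    P=W[a["pixels"]]; P=P[np.isfinite(P[:,0])]; Q=RM.inv().apply(P-O)*1000; print(l,a["conf"],np.percentile(Q,[5,50,95],axis=0).round(1).tolist())
E
```

```text
clock: 13.3
position: [0.5149, -0.1046, 0.2533]
ee_rot: [-1.987, -2.433, 0.002]
force: [-0.7, -5.0, 5.8]
width: 0.145
cw 71.87 F [-0.7 -5.   5.8] T [-1.167  0.005  0.14 ] q7 0.1 tau7 -0.126 clk 13.3
hasp 0.75 [[-72.4, 45.1, 245.3], [-31.7, 59.3, 247.2], [7.8, 74.0, 249.2]]
speed_knob 0.56 [[18.0, 231.4, 18.2], [48.3, 250.5, 92.2], [66.2, 280.5, 120.9]]
```

View pics/scene9.png

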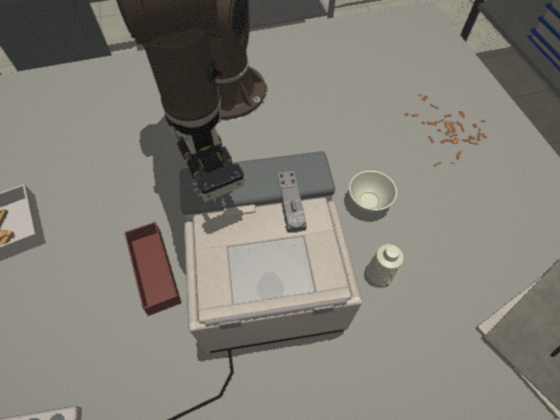

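The picture shows the hasp flat at (292,200), the lid shut, the gripper on the knob at (215,180), and the bowl, cone and tin where they started. The "speed_knob" hit this time is really the thread cone, since the real knob is hidden.

```bash
python3 -c "
from cell import arm
print(arm.sign_off())"
```

```text
the job is handed in; nothing more can be done
None
```

I swung the hasp flat over the staple first. Then I gripped the knob bar with 60 N and turned it clockwise to the third click. I handed the job in still gripping and holding it there, at 13.3 s.

**What the last checks showed:**
- **Hasp:** the depth image puts its top at about z = 247 mm along its length, and the staple shows through the slot. My one slope fit, taken just before gripping the knob, came out close to level.
- **Knob:** the gripper had turned 71.9°, against 72° for the third click. The torque rose and fell over the second and third crests as expected, peaking at 0.25 N m before the third and resting at 0.14 N m. The first crest I passed without reading the torque.
- **Lid and other things:** the lid was shut, and the bowl, cone and tin box looked unmoved in the last picture.

**Failed or uncertain:**
- The gripper hid the pointer and ticks at the end, so the third click rests on the turn angle and torque, not on seeing it.
- The last "speed_knob" detection was wrong; it had picked out the thread cone.
- The resting torque read a little below the stated 0.18 N m.

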